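# Push a box into the corner of a parcel size gauge

## Robot

A 6-joint arm with a two-finger parallel gripper is mounted at the origin on the work surface; the furniture and walls round the work are solid. World frame = base frame: x ahead of the robot, y to its left, z up, the work surface at z = 0. Lengths are in m, angles in rad, forces in N, time in s.
With the tool pointing down it reaches from about 0.15 to 0.775 m from the base axis. Payload 6.1 kg.
Tool frame: the origin (TCP) lies at the very end of the fingers, on their centre line; the grasp point (between the pads) lies 19 mm behind it; y points along the fingers, z is the direction in which the jaws open and shut, and the axes are right-handed (so a half turn about y gives the same grasp; the last joint's range is limited). The gripper opens to 85 mm and grips with 20 to 120 N. Pads are 22 mm wide; open, the fingers measure 114 mm over their backs; the gripper's body (76 mm by 85 mm) begins 54 mm behind the grasp point. The pads swing forward as they close: fully open they stand 13 mm farther back than shut.
Start: joints at [-1.165, 0.126, -0.04, 1.405, 0, 1.571], TCP at [0.207, -0.482, 0.192] pointing down, gripper open.
Joint ranges: [-2.72, 2.72], [-0.95, 1.95], [-1.27, 1.35], [-1.78, 2.02], [-1.46, 1.47], [-3.14, 3.14]. Speed limits (rad/s): [2.39, 2.39, 3.01, 3.14, 3.14, 3.14].

## Interface

Orientations are given as a 3x3 rotation matrix whose columns are the frame's x, y, z axes.
In Python, from workcell import robot, imaging, job gives the robot as it stands.
- The arm moves only by the tool jog_arm, never from a script. Its argument "deltas" is a list that holds one entry, the list of rows, each a list of 6 numbers: the shift along the tool's x, y, z in mm, then the turn, a rotation vector about the tool's x, y, z in degrees. A call has 1 to 12 rows; each row shifts and turns the commanded pose from where the row before left it, along the tool's axes as they then stand; what a row does not reach is not made up. A row lasts 1/10 s, in which the tool goes at most 50 mm and 8.59 degrees, less where a joint would pass 70% of its speed; a pose out of reach is approached as far as the arm can. A call with a gripper value outside its range is refused whole. "jaw" is the closure, from 0 (fully open) to 1 (shut), set as the call begins (left out, the last holds). The fingers move at their own pace and stop on an object; the grip force is fixed at half the most. Time passes only in rows, so rows that do not move let the fingers close. It gives the time, the measured TCP pose, the force and the opening at its end, in the units of the state.
- robot.get_obs(): the state, without advancing time (a new reading comes with each control period).
- imaging.grab_frame(name): name is "side" or "top"; returns a dict with "image" (420x560x3 uint8, red, green, blue), "fx", "fy", "cx", "cy" (pixels), "eye" and "orientation" of the camera in the world. Camera axes: x right, y down, z forward; pixel columns grow to the right and rows downward; lengths in m; the calibration is good to about 2 mm. A picture is of the moment at which its call begins. There is no depth.
- job.finish_job(): hands the job in, once; it reports no verdict.
The state is a dict: "t": time; "joint_pos": joint angles; "joint_vel": joint speeds; "tau": joint torques, N m; "tool_pos": TCP position; "eef_rot": TCP orientation; "wrist_force": force on the tool from outside, world axes, zero at the start; "wrist_torque": the same for the moment, N m; "opening": opening from 0.0 (shut) to 1.0 (fully open).
Only numpy, scipy, OpenCV 4.12 (cv2) and the standard library are available. Lean on these libraries where they do the work, as an engineer would, in place of code of your own. Each camera call takes 0.05 s, during which the arm holds its last target.

## Task

The small cream box is to be measured: push it along the desk into the inside corner of the L-shaped aluminium size gauge, until its front (the side with the single brass-coloured lip, not the one with the two hinges) lies flush against the long rail and its end lies flush against the short rail. Only push it with the fingertips or the outside of the fingers: it stays flat on the desk and is never taken between the fingers or lifted. Leave the glue stick, the nearby stapler and the eraser where they are, and finish with the hand clear of everything.

Things in the scene. Friction and masses are not known exactly. Their poses are not given: they have to be found in the camera images.
- gauge: fixed L-shaped aluminium gauge, ruler ticks on top; rails 30 mm high, 12 mm thick. Origin: inside corner, on the desk. Long rail: 301 mm from the origin along -y, inner face x = 0. Short rail: 161 mm from the origin along -x, inner face y = 0. The box belongs on the robot's side, at -x, -y: pushed home its origin is at x = -32, y = -55 mm here, its x axis against the gauge's x. z up
- gift_box: loose cream wooden box, lid stays shut, 0.3 to 0.56 kg, 55 mm high. Origin: centre of underside. Ends at y = -55 and +55 mm (the -y end meets the short rail), front wall at x = -32, flat hinged back at x = +34 (lid overhangs front by 2, ends by 1). z up. Starts with its front facing the long rail, skewed up to 17 degrees, 7 to 12 cm short of it and 6 to 14 cm short of the other
- box_lip (a point): middle of the outer edge of the brass-coloured lip at the front of the box's lid, 50 mm up and 39 mm ahead of the box's centre; the box is home when it overhangs the long rail by about 7 mm
- glue_stick: loose upright glue stick, blue and white, 24 mm thick, 92 mm high, standing beyond the long rail; origin at the centre of its foot; leave alone
- stapler: loose grey stapler (the nearer one), 130 x 34 x 48 mm, at the robot's right, past the free end of the long rail; origin at the centre of its underside, long along its x; leave alone
- eraser: loose blue and white eraser, 21 x 52 x 12 mm, on the robot's side of the gauge, off the short rail's free end; origin at the centre of its underside, long along its y; leave alone
Not all that is in view belongs to the job. Of the things that look like the gift_box, take the one that is farthest to the robot's left at the start.

How it is judged:
By the outcome, as a careful person would: the job done as asked, in the order asked, and still so for the second after the job is handed in, with the robot touching nothing.
It also fails if it takes over 48 s, if anything falls off the work surface, if the arm or the gripper's body presses on something with over 40 N, if the wrist force passes 120 N, or if a joint passes its speed limit or range.

## Working session

There is one attempt and no reset: what is moved stays moved. The work goes in short steps, Python scripts to look and compute and a tool call to move; the robot and the scene stay as the last step left them, time stands still between calls to the robot, and variables do not carry over. Pictures are saved under pics/ and viewed, and the job is handed in when it is done.

Besides the shell and the picture viewer there is one more tool, called after "Emit:" as name(argument=value, ...), one argument or row to a line, values as JSON. jog_arm: Moves the arm, as the interface text tells. Its arguments: {"type":"object","properties":{"deltas":{"type":"array","items":{"type":"array","items":{"type":"array","items":{"type":"number"}}}},"jaw":{"type":"number"}},"required":["deltas"]}

```bash
mkdir -p pics; ls
cat > h.py <<'E'
import numpy as np, cv2
from workcell import robot, imaging, job
def grab(n,f):
    d=imaging.grab_frame(n); cv2.imwrite('pics/'+f,cv2.cvtColor(d['image'],cv2.COLOR_RGB2BGR)); return d
def ray(d,u,v,z):
    R=np.array(d['orientation']);e=np.array(d['eye'])
    r=R@np.array([(u-d['cx'])/d['fx'],(v-d['cy'])/d['fy'],1]); return e+r*(z-e[2])/r[2]
def proj(d,p):
    R=np.array(d['orientation']);c=R.T@(np.array(p)-np.array(d['eye'])); return d['fx']*c[0]/c[2]+d['cx'],d['fy']*c[1]/c[2]+d['cy']
E
python3 - <<'E'
from h import *
import pickle
for n in ('side','top'):
    d=grab(n,n+'0.png'); pickle.dump(d,open(n+'0.pkl','wb')); print(n,d['fx'],d['cx'],d['cy'],d['eye'],np.round(d['orientation'],3).tolist())
o=robot.get_obs(); print(o['t'],o['tool_pos'],np.round(o['eef_rot'],3).tolist(),o['opening'])
E
```

```text
pics
side 487.3459376848564 282.14286268857234 209.37826845026393 [ 0.62970956 -1.13706423  0.59455137] [[1.0, 0.004, -0.026], [0.025, -0.476, 0.879], [-0.009, -0.879, -0.476]]
top 435.1559263153671 280.527694039691 214.64300261244168 [ 0.53581747 -0.14582479  1.06715257] [[0.003, -0.997, 0.083], [-1.0, -0.005, -0.017], [0.017, -0.083, -0.996]]
0.1 [ 0.20705462 -0.48196043  0.19149725] [[-0.919, -0.001, 0.395], [-0.395, 0.001, -0.919], [-0.0, -1.0, -0.001]] 1.0013287319309472
```

View pics/side0.png

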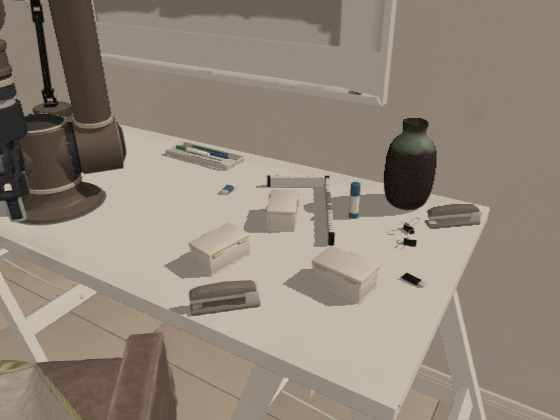

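View pics/top0.png

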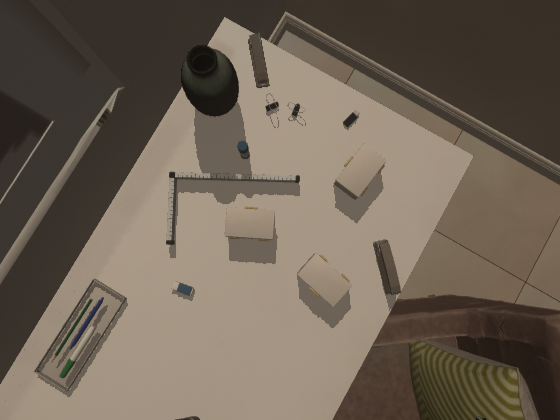

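The top view looks along -z, with image up as +x and image left as +y. The target box is at about (250,222), the gauge corner is at about (175,180), the eraser at (183,289), the glue stick at (243,148), and the decoy boxes at (325,280) and (360,170). I'll zoom in next.

Run:
```python
import cv2
a=cv2.imread('pics/top0.png')[135:305,150:320]; a=cv2.convertScaleAbs(a,alpha=1.5)
cv2.imwrite('pics/z1.png',cv2.resize(a[:125],None,fx=4.5,fy=4.5,interpolation=cv2.INTER_CUBIC))
a=cv2.imread('pics/side0.png')[165:255,210:370]; a=cv2.convertScaleAbs(a,alpha=1.3)
cv2.imwrite('pics/z2.png',cv2.resize(a,None,fx=5,fy=5,interpolation=cv2.INTER_CUBIC))
```

```text
(no output)
```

View pics/z1.png

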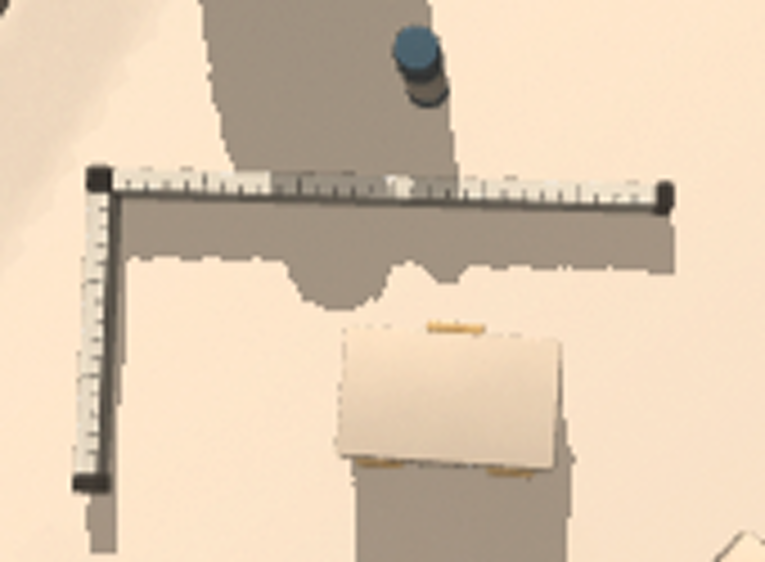

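View pics/z2.png

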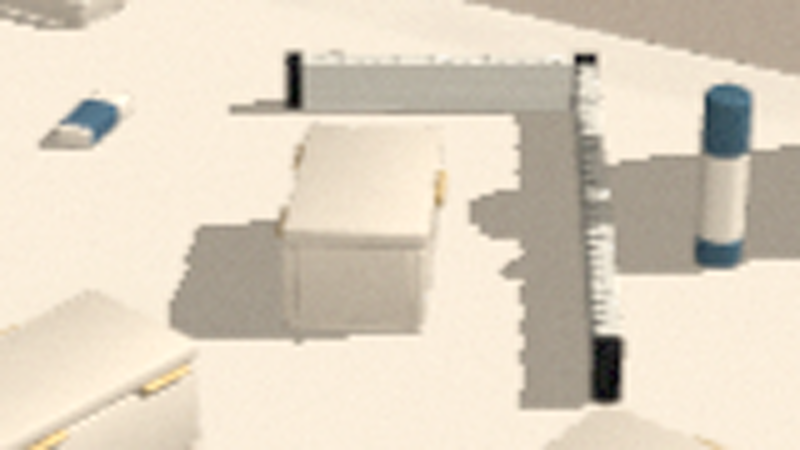

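Run:
```python
from h import *
import pickle
d=pickle.load(open('top0.pkl','rb'))
f=lambda X,Y,z: ray(d,150+(X+.5)/4.5-.5,135+(Y+.5)/4.5-.5,z)
P={k:f(*v) for k,v in dict(LA=(125,192,.03),LB=(652,209,.03),SA=(109,200,.03),SB=(99,472,.03),fl=(343,328,.055),fr=(561,341,.055),br=(555,468,.055),bl=(338,455,.055),lip=(455,322,.05),capL=(665,213,.03),capS=(90,490,.03),glue=(428,98,0)).items()}
for k,v in P.items(): print(k,np.round(v,4))
a=lambda p,q: np.degrees(np.arctan2(*(P[p]-P[q])[[1,0]]))
print('long dir',a('LA','LB'),'short',a('SA','SB'),'boxfront',a('fl','fr'),'back',a('bl','br'),'ends',a('fl','bl'),a('fr','br'))
print('len',np.linalg.norm(P['LA']-P['LB']),np.linalg.norm(P['fl']-P['fr']),np.linalg.norm(P['fl']-P['bl']))
print('ctr',sum(P[k] for k in('fl','fr','bl','br'))/4)
# gauge corner
A=P['LA'][:2];u=(A-P['LB'][:2]);u/=np.linalg.norm(u);B=P['SA'][:2];w=B-P['SB'][:2];w/=np.linalg.norm(w)
t=np.linalg.solve(np.c_[u,-w],B-A);C=A+t[0]*u;print('corner',C)
for cam,p in(('side',(0,0)),):
    s=pickle.load(open('side0.pkl','rb')); print('corner in side',proj(s,[*C,.03]),'box lid fr',proj(s,P['fr']))
    g=lambda X,Y,z: ray(s,210+X/5,165+Y/5,z)
    print('side: fr',g(438,240,.055),'br',g(285,235,.055),'fl',g(442,130,.055),'eraser',g(85,125,.01),'longend',g(607,400,.0),'lip',g(442,188,.05))
```

```text
LA [0.7114 0.0845 0.03  ]
LB [ 0.704  -0.1967  0.03  ]
SA [0.707  0.0929 0.03  ]
SB [0.5622 0.0947 0.03  ]
fl [ 0.6366 -0.0352  0.055 ]
fr [ 0.6304 -0.1483  0.055 ]
br [ 0.5645 -0.1455  0.055 ]
bl [ 0.5708 -0.0336  0.055 ]
lip [ 0.6405 -0.0929  0.05  ]
capL [ 0.7018 -0.2037  0.03  ]
capS [0.5527 0.0992 0.03  ]
glue [ 0.77   -0.0743  0.    ]
long dir 88.49021383616808 short -0.7142461637456519 boxfront 86.86038319608706 back 86.7993646813678 ends -1.4446625401777744 -2.428053280766844
len 0.2813071519326394 0.11318849928995382 0.0658215642605749
ctr [ 0.60058822 -0.09062979  0.055     ]
corner [0.71158202 0.09285385]
corner in side (np.float64(324.7123297788431), np.float64(177.34497745943588)) box lid fr (np.float64(295.2578307500937), np.float64(211.04599460082056))
side: fr [ 0.63578636 -0.15756066  0.055     ] br [ 0.56530718 -0.15341561  0.055     ] fl [ 0.63810217 -0.04360477  0.055     ] eraser [0.44425841 0.05237181 0.01      ] longend [ 0.71216126 -0.20656109  0.        ] lip [ 0.6379131  -0.09655819  0.05      ]
```

```bash
cat >> h.py <<'E'
def to(p):
    o=robot.get_obs(); R=np.array(o['eef_rot']); return np.round(1000*R.T@(np.array(p)-o['tool_pos']),1)
def st():
    o=robot.get_obs(); R=np.array(o['eef_rot']); print('t',round(o['t'],2),'pos',np.round(o['tool_pos'],4),'zyaw',round(float(np.degrees(np.arctan2(R[1,2],R[0,2]))),2),'ydir',np.round(R[:,1],4),'F',np.round(o['wrist_force'],1),'op',round(o['opening'],2))
E
python3 -c "from h import *; st()"
```

```text
t 0.1 pos [ 0.2071 -0.482   0.1915] zyaw -66.75 ydir [-6.0e-04  1.4e-03 -1.0e+00] F [ 0.   0.  -0.1] op 1.0
```

Emit:
jog_arm(
  deltas=[
    [[0, 0, 0, 0, 8.2, 0], [0, 0, 0, 0, 8.2, 0], [0, 0, 0, 0, 8.1, 0], [0, 0, 0, 0, 0, 0]],
  ],
  jaw=0.3,
)

```text
t: 0.5
tool_pos: [0.2071, -0.4821, 0.1918]
eef_rot: [[-1.0, -0.0, -0.022], [0.022, 0.001, -1.0], [0.0, -1.0, -0.001]]
wrist_force: [-0.0, 0.3, 0.4]
opening: 0.699
```

```bash
python3 -c "
from h import *; st(); print(to([.52,-.091,.19]))"
```

```text
t 0.5 pos [ 0.2071 -0.4821  0.1918] zyaw -91.27 ydir [-4.e-04  8.e-04 -1.e+00] F [-0.   0.3  0.4] op 0.7
[-304.1    2.  -398. ]
```

Emit:
jog_arm(
  deltas=[
    [[-25.3, 0, -33.2, 0, 0, 0], [-25.3, 0, -33.2, 0, 0, 0], [-25.3, 0, -33.2, 0, 0, 0], [-25.3, 0, -33.2, 0, 0, 0], [-25.3, 0, -33.2, 0, 0, 0], [-25.3, 0, -33.2, 0, 0, 0], [-25.3, 0, -33.2, 0, 0, 0], [-25.3, 0, -33.2, 0, 0, 0], [-25.3, 0, -33.2, 0, 0, 0], [-25.3, 0, -33.2, 0, 0, 0], [-25.3, 0, -33.2, 0, 0, 0], [-25.3, 0, -33.2, 0, 0, 0]],
  ],
)

```text
t: 1.7
tool_pos: [0.5202, -0.089, 0.1921]
eef_rot: [[-1.0, -0.0, -0.018], [0.018, -0.0, -1.0], [0.0, -1.0, 0.0]]
wrist_force: [0.8, 0.5, -0.7]
opening: 0.702
```

Emit:
jog_arm(
  deltas=[
    [[0, 0, 0, 0, 0, 0], [0, 0, 0, 0, 0, 0]],
  ],
)

```text
t: 1.9
tool_pos: [0.5195, -0.0898, 0.1916]
eef_rot: [[-1.0, -0.001, -0.017], [0.017, -0.0, -1.0], [0.001, -1.0, 0.0]]
wrist_force: [-0.2, 0.7, -0.9]
opening: 0.701
```

```bash
python3 -c "
from h import *; st(); print(to([.52,-.091,.018]))"
```

```text
t 1.9 pos [ 0.5195 -0.0898  0.1916] zyaw -90.97 ydir [-0.0014 -0.     -1.    ] F [-0.2  0.7 -0.9] op 0.7
[ -0.7 173.6   1.2]
```

Emit:
jog_arm(
  deltas=[
    [[0, 25, 0.2, 0, 0, 0], [0, 25, 0.2, 0, 0, 0], [0, 25, 0.2, 0, 0, 0], [0, 25, 0.2, 0, 0, 0], [0, 25, 0.2, 0, 0, 0], [0, 20, 0.2, 0, 0, 0], [0, 15, 0, 0, 0, 0], [0, 10, 0, 0, 0, 0], [0, 4, 0, 0, 0, 0], [0, 0, 0, 0, 0, 0]],
  ],
)

```text
t: 2.9
tool_pos: [0.5191, -0.0923, 0.0182]
eef_rot: [[-1.0, -0.0, -0.022], [0.022, 0.0, -1.0], [0.0, -1.0, -0.0]]
wrist_force: [0.6, -0.2, 0.1]
opening: 0.699
```

```bash
python3 -c "
from h import *; st(); grab('top','t1.png'); grab('side','s1.png')
a=cv2.imread('pics/t1.png')[135:260,150:320];cv2.imwrite('pics/t1z.png',cv2.resize(cv2.convertScaleAbs(a,alpha=1.5),None,fx=4.5,fy=4.5,interpolation=2))
a=cv2.imread('pics/s1.png')[140:260,200:360];cv2.imwrite('pics/s1z.png',cv2.resize(a,None,fx=5,fy=5,interpolation=2))
"
```

```text
t 2.9 pos [ 0.5191 -0.0923  0.0182] zyaw -91.26 ydir [-3.e-04  0.e+00 -1.e+00] F [ 0.6 -0.2  0.1] op 0.7
```

View pics/s1z.png

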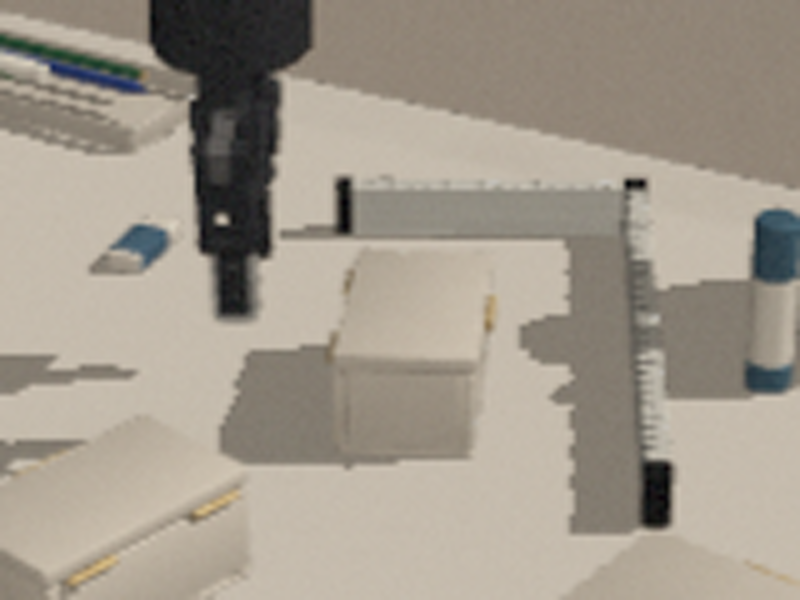

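View pics/t1z.png

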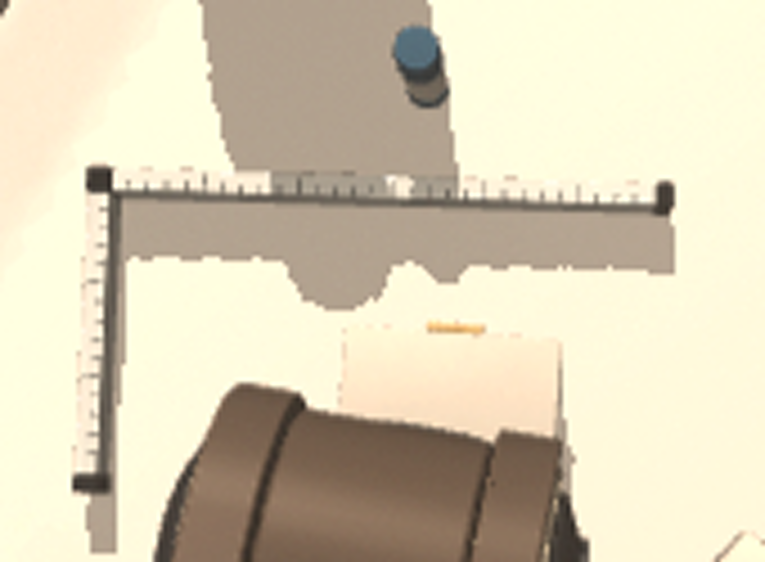

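The fingers are 45 mm behind the box's back and the way ahead is clear. In the side view the wider finger section sits at about lid height, so I'll raise the tool slightly and push toward the long rail.

Emit:
jog_arm(
  deltas=[
    [[-10, -5, 0, 0, 0, 0], [-10, 0, 0, 0, 0, 0], [-8, 0, 0, 0, 0, 0], [-6, 0, 0, 0, 0, 0], [-6, 0, 0, 0, 0, 0], [-6, 0, 0, 0, 0, 0], [-8, 0, 0, 0, 0, 0], [-8, 0, 0, 0, 0, 0], [-8, 0, 0, 0, 0, 0], [-8, 0, 0, 0, 0, 0], [-6, 0, 0, 0, 0, 0], [-4, 0, 0, 0, 0, 0]],
  ],
)

```text
t: 4.2
tool_pos: [0.608, -0.0938, 0.0231]
eef_rot: [[-1.0, -0.0, -0.022], [0.022, -0.0, -1.0], [0.0, -1.0, 0.0]]
wrist_force: [0.3, 0.0, 1.9]
opening: 0.702
```

```bash
python3 -c "
from h import *; st(); grab('top','t2.png'); grab('side','s2.png')
a=cv2.imread('pics/t2.png')[135:260,150:320];cv2.imwrite('pics/t2z.png',cv2.resize(cv2.convertScaleAbs(a,alpha=1.5),None,fx=4.5,fy=4.5,interpolation=2))
a=cv2.imread('pics/s2.png')[140:260,200:360];cv2.imwrite('pics/s2z.png',cv2.resize(a,None,fx=5,fy=5,interpolation=2))
"
```

```text
t 4.2 pos [ 0.608  -0.0938  0.0231] zyaw -91.25 ydir [-0. -0. -1.] F [0.3 0.  1.9] op 0.7
```

View pics/s2z.png

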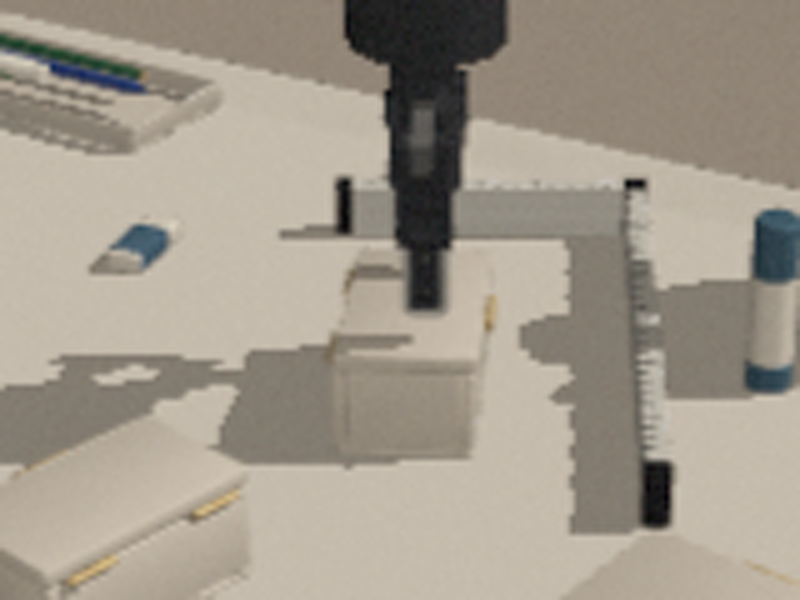

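View pics/t2z.png

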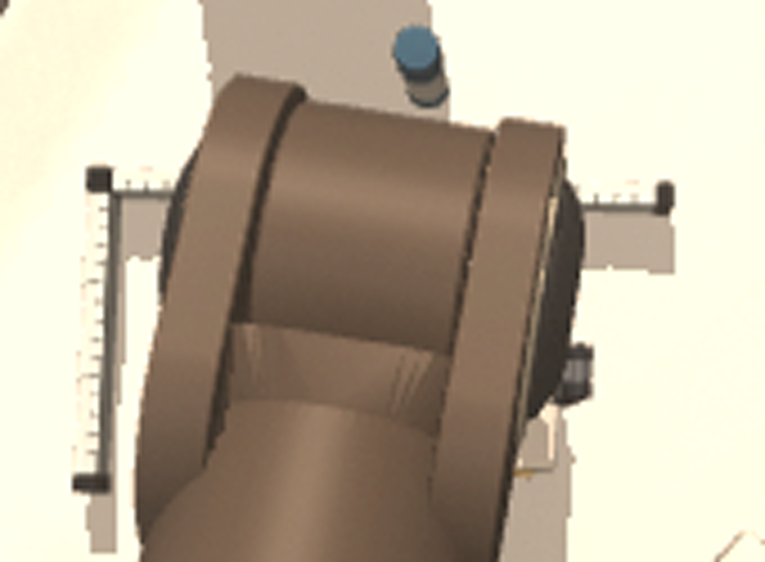

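```bash
python3 -c "
from h import *; import pickle
s=pickle.load(open('side0.pkl','rb'))
for p in ([.519,-.092,.018],[.608,-.094,.023],[.608,-.124,.023],[.608,-.094,.055]):
  u,v=proj(s,p); print(p,(u-200)*5,(v-140)*5)
"
```

```text
[0.519, -0.092, 0.018] 249.1080865600776 365.549747822769
[0.608, -0.094, 0.023] 430.28330110495915 359.3463479175829
[0.608, -0.124, 0.023] 429.1499420624987 389.5429483512373
[0.608, -0.094, 0.055] 429.9468099329553 301.1116534444034
```

The box has not moved: its lid still spans (335–490, 250–360) in the zoom. In the side view the fingertip ends at zoom (425,312). That is about 40 mm higher than the reported TCP projects, so the fingers have passed above the lid. I'll go back, lift a little and check the tip height before descending.

Emit:
jog_arm(
  deltas=[
    [[0, -5, 0, 0, 0, 0], [15, -5, 0, 0, 0, 0], [20, 0, 0, 0, 0, 0], [25, 0, 0, 0, 0, 0], [20, 0, 0, 0, 0, 0], [10, 0, 0, 0, 0, 0], [0, 0, 0, 0, 0, 0]],
  ],
)

```text
t: 5.0
tool_pos: [0.516, -0.0918, 0.0339]
eef_rot: [[-1.0, 0.0, -0.022], [0.022, -0.0, -1.0], [-0.0, -1.0, 0.0]]
wrist_force: [0.4, 1.0, -0.3]
opening: 0.701
```

```bash
python3 -c "
from h import *; st(); d=grab('side','s3.png'); o=robot.get_obs(); print(o['joint_pos'],proj(d,o['tool_pos']))
import pickle
s=pickle.load(open('side0.pkl','rb'));print(proj(s,[.207,-.482,.1915]))
a=cv2.imread('pics/s3.png')[60:260,150:350];cv2.imwrite('pics/s3z.png',cv2.resize(cv2.convertScaleAbs(a,alpha=1.6),None,fx=3,fy=3,interpolation=2))
"
```

```text
t 5.0 pos [ 0.516  -0.0918  0.0339] zyaw -91.27 ydir [ 4.e-04 -0.e+00 -1.e+00] F [ 0.4  1.  -0.3] op 0.7
[-1.75790277e-01  1.73520544e-01 -3.35070545e-01  1.06084293e+00
  1.27706335e-05  2.98780613e+00] (np.float64(248.871928431572), np.float64(207.36300648831966))
(np.float64(30.248253371901086), np.float64(234.98392068766518))
```

View pics/s3z.png

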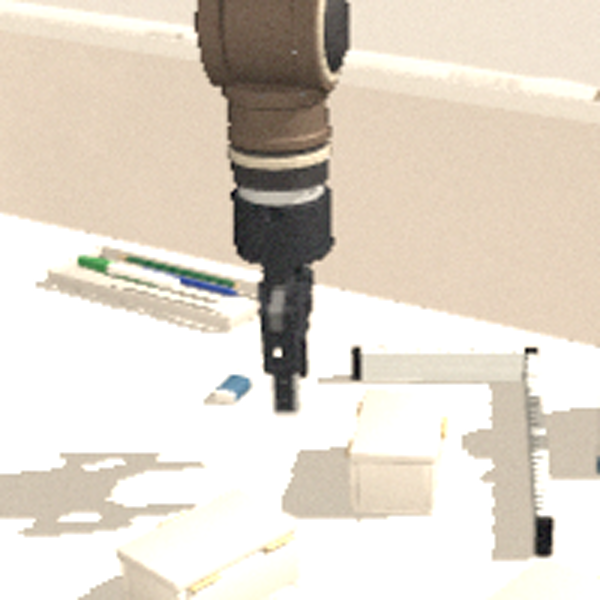

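The tip appears at image (246,197), while the TCP projects to (249,207), and the nearer finger should appear lower still. So the real tips sit roughly 40 mm above the reported TCP. I'll descend in guarded steps behind the box.

Emit:
jog_arm(
  deltas=[
    [[0, 8, 0, 0, 0, 0], [0, 8, 0, 0, 0, 0], [0, 6, 0, 0, 0, 0], [0, 4, 0, 0, 0, 0], [0, 0, 0, 0, 0, 0]],
  ],
)

```text
t: 5.55
tool_pos: [0.5169, -0.0917, 0.006]
eef_rot: [[-1.0, -0.002, -0.022], [0.022, 0.0, -1.0], [0.002, -1.0, -0.0]]
wrist_force: [0.9, 0.1, -0.5]
opening: 0.698
```

```bash
python3 -c "
from h import *; st(); d=grab('side','s4.png'); o=robot.get_obs(); print(proj(d,o['tool_pos']))
a=cv2.imread('pics/s4.png')[150:250,180:340];cv2.imwrite('pics/s4z.png',cv2.resize(cv2.convertScaleAbs(a,alpha=1.6),None,fx=5,fy=5,interpolation=2))
"
```

```text
t 5.55 pos [ 0.5169 -0.0917  0.006 ] zyaw -91.25 ydir [-1.9e-03  3.0e-04 -1.0e+00] F [ 0.9  0.1 -0.5] op 0.7
(np.float64(249.29403904707274), np.float64(217.11008979386318))
```

View pics/s4z.png

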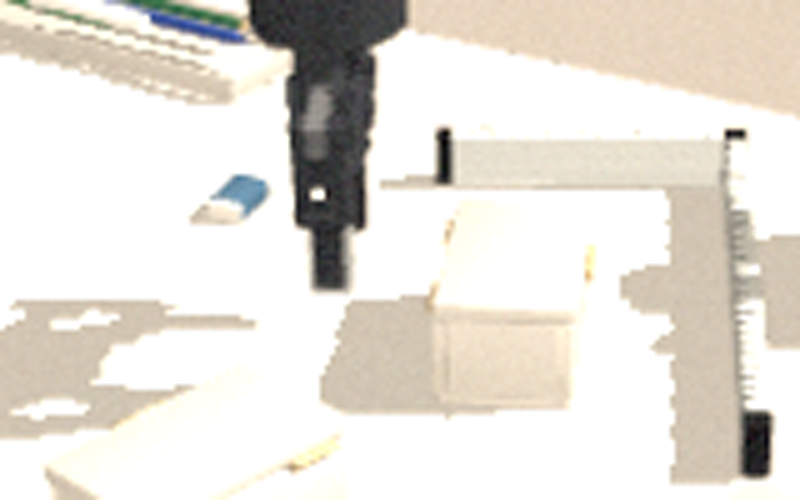

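The finger's shadow ends at zoom (255,322), offset from the tip at (332,290). That puts the tip roughly 30 mm above the desk with TCP z at 0.006, so I'll go lower with small steps.

Emit:
jog_arm(
  deltas=[
    [[0, 4, 0, 0, 0, 0], [0, 4, 0, 0, 0, 0], [0, 3, 0, 0, 0, 0], [0, 0, 0, 0, 0, 0]],
  ],
)

```text
t: 6.0
tool_pos: [0.517, -0.0917, -0.0043]
eef_rot: [[-1.0, -0.001, -0.022], [0.022, 0.0, -1.0], [0.001, -1.0, -0.0]]
wrist_force: [0.1, 0.7, -0.2]
opening: 0.698
```

```bash
python3 -c "
from h import *; st(); d=grab('side','s5.png'); o=robot.get_obs(); print(proj(d,o['tool_pos']))
a=cv2.imread('pics/s5.png')[150:250,180:340];cv2.imwrite('pics/s5z.png',cv2.resize(cv2.convertScaleAbs(a,alpha=1.3),None,fx=5,fy=5,interpolation=2))
"
```

```text
t 6.0 pos [ 0.517  -0.0917 -0.0043] zyaw -91.25 ydir [-8.e-04  1.e-04 -1.e+00] F [ 0.1  0.7 -0.2] op 0.7
(np.float64(249.45969922941612), np.float64(220.86204653300965))
```

View pics/s5z.png

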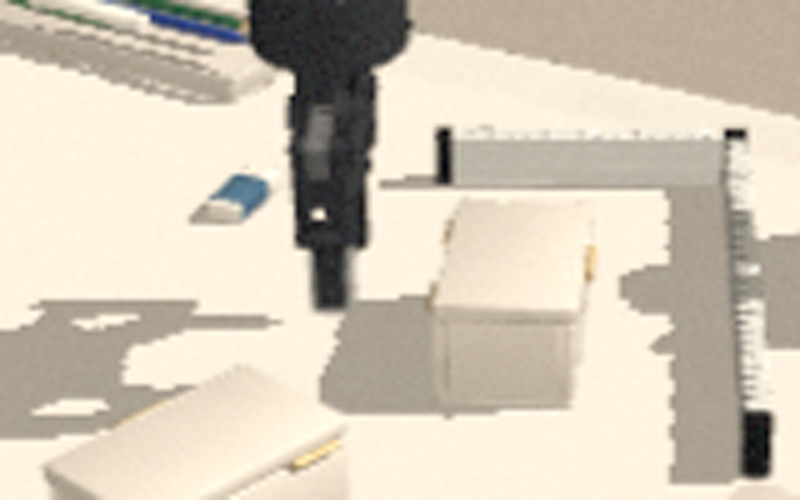

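The shadow end at (280,322) is closing on the tip at (330,308), moving about 2.6 px per mm of descent, so the tips are about 19 mm above the desk. That is a good pushing height. Now I'll push.

Emit:
jog_arm(
  deltas=[
    [[-8, 0, 0, 0, 0, 0], [-8, 0, 0, 0, 0, 0], [-6, 0, 0, 0, 0, 0], [-5, 0, 0, 0, 0, 0], [-5, 0, 0, 0, 0, 0], [-5, 0, 0, 0, 0, 0], [-5, 0, 0, 0, 0, 0], [-5, 0, 0, 0, 0, 0], [-5, 0, 0, 0, 0, 0], [-5, 0, 0, 0, 0, 0], [0, 0, 0, 0, 0, 0]],
  ],
)

```text
t: 7.15
tool_pos: [0.5754, -0.093, -0.0039]
eef_rot: [[-1.0, 0.001, -0.022], [0.022, 0.0, -1.0], [-0.001, -1.0, -0.0]]
wrist_force: [0.1, -0.2, 0.1]
opening: 0.699
```

```bash
python3 -c "
from h import *; st(); d=grab('side','s6.png')
a=cv2.imread('pics/s6.png')[150:250,180:340];cv2.imwrite('pics/s6z.png',cv2.resize(cv2.convertScaleAbs(a,alpha=1.3),None,fx=5,fy=5,interpolation=2))
"
```

```text
t 7.15 pos [ 0.5754 -0.093  -0.0039] zyaw -91.24 ydir [ 8.e-04  2.e-04 -1.e+00] F [ 0.1 -0.2  0.1] op 0.7
```

View pics/s6z.png

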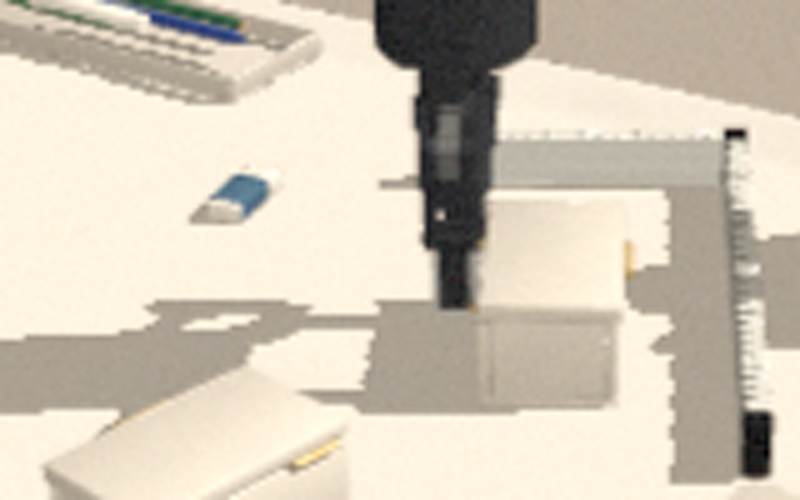

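The box now slides along flat, with its near bottom edge at (480,405). Continuing.

Emit:
jog_arm(
  deltas=[
    [[-3, 0, 0, 0, 0, 0], [-5, 0, 0, 0, 0, 0], [-5, 0, 0, 0, 0, 0], [-5, 0, 0, 0, 0, 0], [-5, 0, 0, 0, 0, 0], [-5, 0, 0, 0, 0, 0], [-5, 0, 0, 0, 0, 0], [-5, 0, 0, 0, 0, 0], [-4, 0, 0, 0, 0, 0], [-3, 0, 0, 0, 0, 0], [-2, 0, 0, 0, 0, 0], [0, 0, 0, 0, 0, 0]],
  ],
)

```text
t: 8.4
tool_pos: [0.6219, -0.0941, -0.0038]
eef_rot: [[-1.0, 0.001, -0.022], [0.022, -0.0, -1.0], [-0.001, -1.0, 0.0]]
wrist_force: [-2.7, 0.1, 1.4]
opening: 0.7
```

```bash
python3 -c "
from h import *; st(); d=grab('side','s7.png')
a=cv2.imread('pics/s7.png')[150:250,200:360];cv2.imwrite('pics/s7z.png',cv2.resize(cv2.convertScaleAbs(a,alpha=1.3),None,fx=5,fy=5,interpolation=2))
"
```

```text
t 8.4 pos [ 0.6219 -0.0941 -0.0038] zyaw -91.25 ydir [ 6.e-04 -0.e+00 -1.e+00] F [-2.7  0.1  1.4] op 0.7
```

View pics/s7z.png

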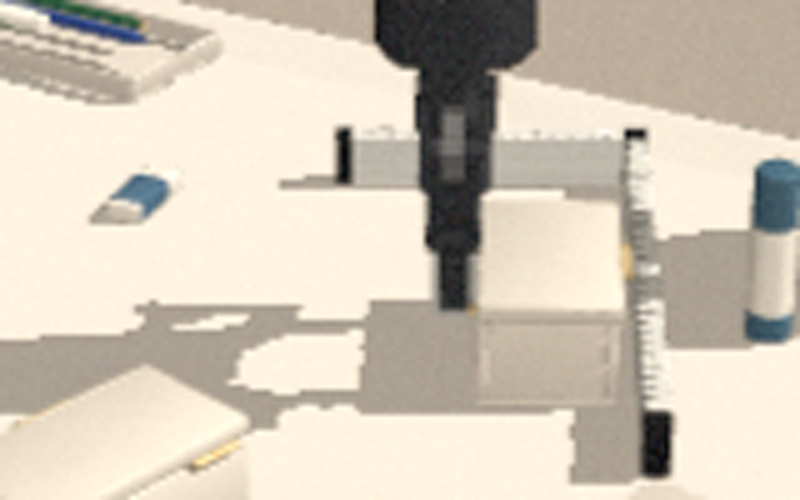

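Emit:
jog_arm(
  deltas=[
    [[-2, 0, 0, 0, 0, 0], [-2, 0, 0, 0, 0, 0], [-2, 0, 0, 0, 0, 0], [-1, 0, 0, 0, 0, 0], [0, 0, 0, 0, 0, 0]],
  ],
)

```text
t: 8.95
tool_pos: [0.6286, -0.0942, -0.0038]
eef_rot: [[-1.0, 0.0, -0.022], [0.022, 0.0, -1.0], [-0.0, -1.0, -0.0]]
wrist_force: [-2.7, -0.4, 2.0]
opening: 0.698
```

Emit:
jog_arm(
  deltas=[
    [[-1, 0, 0, 0, 0, 0], [-1, 0, 0, 0, 0, 0], [0, 0, 0, 0, 0, 0]],
  ],
)

```text
t: 9.25
tool_pos: [0.6306, -0.0943, -0.0038]
eef_rot: [[-1.0, 0.0, -0.022], [0.022, 0.0, -1.0], [-0.0, -1.0, -0.0]]
wrist_force: [-3.2, 0.1, 1.0]
opening: 0.7
```

Emit:
jog_arm(
  deltas=[
    [[-1, 0, 0, 0, 0, 0], [-1, 0, 0, 0, 0, 0], [0, 0, 0, 0, 0, 0]],
  ],
)

```text
t: 9.55
tool_pos: [0.6324, -0.0943, -0.0038]
eef_rot: [[-1.0, -0.0, -0.022], [0.022, 0.0, -1.0], [0.0, -1.0, -0.0]]
wrist_force: [-4.3, 1.0, 2.2]
opening: 0.699
```

Emit:
jog_arm(
  deltas=[
    [[-1, 0, 0, 0, 0, 0], [-1, 0, 0, 0, 0, 0], [0, 0, 0, 0, 0, 0]],
  ],
)

```text
t: 9.85
tool_pos: [0.6323, -0.0943, -0.0039]
eef_rot: [[-1.0, -0.004, -0.022], [0.022, 0.0, -1.0], [0.004, -1.0, -0.0]]
wrist_force: [-10.2, 0.3, 6.6]
opening: 0.702
```

```bash
python3 -c "
from h import *; st(); d=grab('side','s8.png')
a=cv2.imread('pics/s8.png')[150:250,200:360];cv2.imwrite('pics/s8z.png',cv2.resize(cv2.convertScaleAbs(a,alpha=1.3),None,fx=5,fy=5,interpolation=2))
"
```

```text
t 9.85 pos [ 0.6323 -0.0943 -0.0039] zyaw -91.26 ydir [-3.7e-03  1.0e-04 -1.0e+00] F [-10.2   0.3   6.6] op 0.7
```

View pics/s8z.png

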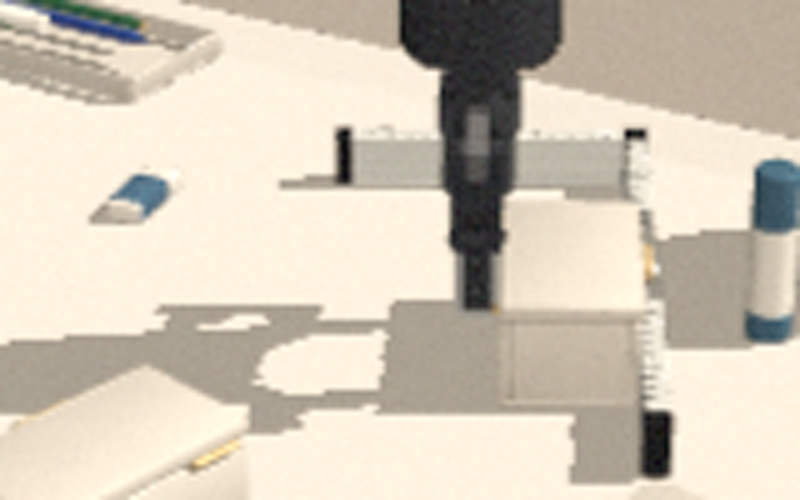

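The front is now against the long rail: the TCP stopped at 0.6323 with 10 N building up. I'll back off, lift, go round to the -y end and shut the jaws.

Emit:
jog_arm(
  deltas=[
    [[4, 0, 0, 0, 0, 0], [12, 0, 0, 0, 0, 0], [0, -20, 0, 0, 0, 0], [0, -25, 0, 0, 0, 0], [0, -25, 0, 0, 0, 0], [0, -15, 10, 0, 0, 0], [0, 0, 30, 0, 0, 0], [-10, 0, 30, 0, 0, 0], [-25, 0, 25, 0, 0, 0], [-20, 0, 8, 0, 0, 0], [0, 0, 0, 0, 0, 0]],
  ],
  jaw=0.3,
)

```text
t: 11.0
tool_pos: [0.6738, -0.2, 0.0804]
eef_rot: [[-1.0, 0.002, -0.023], [0.023, -0.001, -1.0], [-0.002, -1.0, 0.0]]
wrist_force: [-0.6, 0.5, 0.1]
opening: 0.704
```

Emit:
jog_arm(
  deltas=[
    [[0, 0, 0, 0, 0, 0], [0, 0, 0, 0, 0, 0], [0, 0, 0, 0, 0, 0]],
  ],
  jaw=1.0,
)

```text
t: 11.3
tool_pos: [0.6708, -0.1975, 0.0815]
eef_rot: [[-1.0, 0.0, -0.021], [0.021, -0.0, -1.0], [-0.0, -1.0, 0.0]]
wrist_force: [-0.8, -0.1, -0.5]
opening: 0.194
```

```bash
python3 -c "
from h import *; st(); print(to([.674,-.195,.005]));d=grab('side','s9.png'); d=grab('top','t9.png')
a=cv2.imread('pics/s9.png')[110:260,180:380];cv2.imwrite('pics/s9z.png',cv2.resize(cv2.convertScaleAbs(a,alpha=1.3),None,fx=4,fy=4,interpolation=2))
"
```

```text
t 11.3 pos [ 0.6708 -0.1975  0.0815] zyaw -91.21 ydir [ 3.e-04 -0.e+00 -1.e+00] F [-0.8 -0.1 -0.5] op 0.19
[-3.1 76.5 -2.6]
```

View pics/s9z.png

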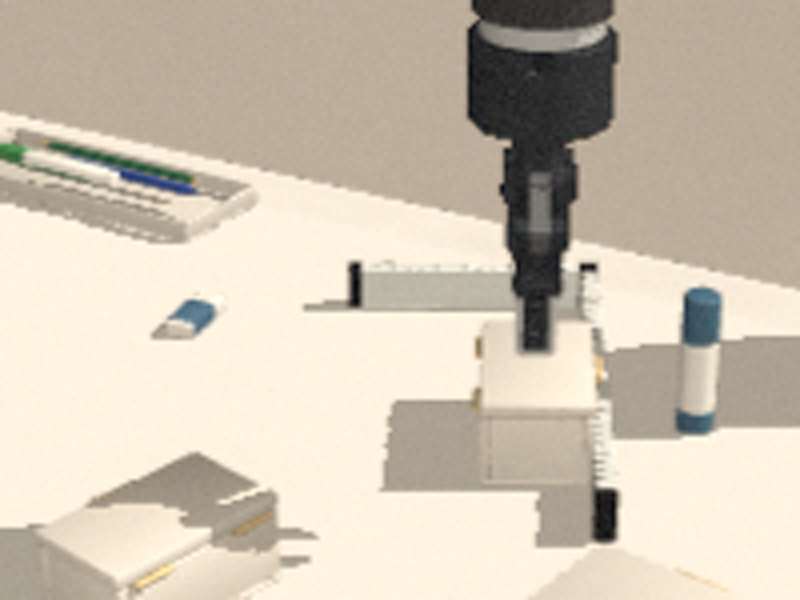

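View pics/t9.png

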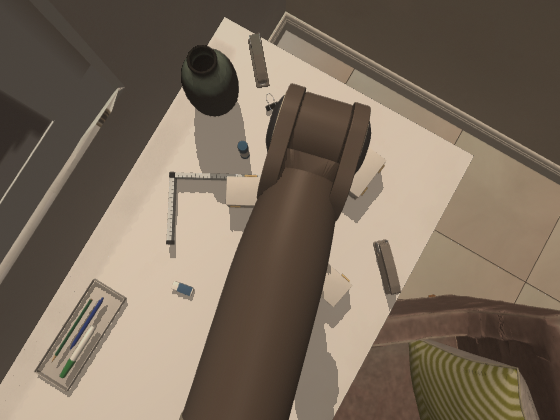

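```bash
python3 -c "
from h import *; import pickle
s=pickle.load(open('side0.pkl','rb'))
for z in (.08,.09,.1,.11,.12,.13): print(z,proj(s,[.671,-.205,z]))
"
```

```text
0.08 (np.float64(313.8810219617112), np.float64(213.5246940939542))
0.09 (np.float64(313.98280076631613), np.float64(209.4939342906616))
0.1 (np.float64(314.0854990024613), np.float64(205.42676211537633))
0.11 (np.float64(314.189129185375), np.float64(201.32268192581148))
0.12 (np.float64(314.29370405846277), np.float64(197.18118904315463))
0.13 (np.float64(314.3992365985309), np.float64(193.00176954518287))
```

Emit:
jog_arm(
  deltas=[
    [[-3, 20, 0, 0, 0, 0], [0, 20, 0, 0, 0, 0], [0, 18, 0, 0, 0, 0], [0, 12, 0, 0, 0, 0], [0, 8, 0, 0, 0, 0], [0, 5, 0, 0, 0, 0], [0, 0, 0, 0, 0, 0]],
  ],
)

```text
t: 12.1
tool_pos: [0.674, -0.1982, -0.002]
eef_rot: [[-1.0, -0.0, -0.022], [0.022, 0.0, -1.0], [0.0, -1.0, -0.0]]
wrist_force: [-0.9, 0.3, 0.3]
opening: 0.001
```

```bash
python3 -c "
from h import *; st(); d=grab('side','s10.png')
for z in (0,.01,.02,.03): print(z,[ (x-240)*5 if i==0 else (x-140)*5 for i,x in enumerate(proj(d,[.673,-.205,z]))])
a=cv2.imread('pics/s10.png')[140:260,240:400];cv2.imwrite('pics/s10z.png',cv2.resize(cv2.convertScaleAbs(a,alpha=1.3),None,fx=5,fy=5,interpolation=2))
"
```

```text
t 12.1 pos [ 0.674  -0.1982 -0.002 ] zyaw -91.25 ydir [-4.e-04  1.e-04 -1.e+00] F [-0.9  0.3  0.3] op 0.0
0 [np.float64(369.9237444926689), np.float64(522.6095429417765)]
0.01 [np.float64(370.4172429463108), np.float64(503.8273396018158)]
0.02 [np.float64(370.9150442146006), np.float64(484.88137416886286)]
0.03 [np.float64(371.4172048183241), np.float64(465.76949550166887)]
```

View pics/s10z.png

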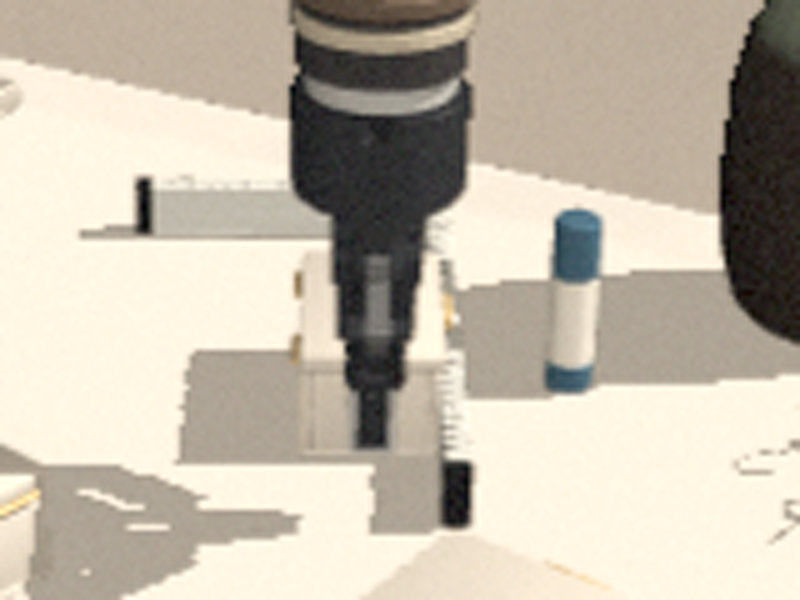

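The shut tip is at zoom (372,447), about 0.035–0.04 m up by both the projection and the shadow end at (300,520). I'll lower it 15 mm more, then push in +y.

Emit:
jog_arm(
  deltas=[
    [[0, 5, 0, 0, 0, 0], [0, 5, 0, 0, 0, 0], [0, 5, 0, 0, 0, 0], [0, 0, 0, 0, 0, 0]],
  ],
)

```text
t: 12.55
tool_pos: [0.6735, -0.1981, -0.0179]
eef_rot: [[-1.0, -0.001, -0.022], [0.022, 0.0, -1.0], [0.001, -1.0, -0.0]]
wrist_force: [-0.7, 0.8, -0.3]
opening: 0.004
```

Emit:
jog_arm(
  deltas=[
    [[0, 0, -7, 0, 0, 0], [0, 0, -7, 0, 0, 0], [0, 0, -7, 0, 0, 0], [0, 0, -5, 0, 0, 0], [0, 0, -5, 0, 0, 0], [0, 0, -5, 0, 0, 0], [0, 0, -5, 0, 0, 0], [0, 0, -5, 0, 0, 0], [0, 0, -5, 0, 0, 0], [0, 0, 0, 0, 0, 0]],
  ],
)

```text
t: 13.55
tool_pos: [0.6753, -0.1465, -0.0168]
eef_rot: [[-1.0, 0.0, -0.021], [0.021, 0.001, -1.0], [-0.0, -1.0, -0.001]]
wrist_force: [-0.6, -0.1, 0.9]
opening: 0.001
```

```bash
python3 -c "
from h import *; st(); d=grab('side','s11.png');d=grab('top','t11.png')
a=cv2.imread('pics/s11.png')[140:260,240:400];cv2.imwrite('pics/s11z.png',cv2.resize(cv2.convertScaleAbs(a,alpha=1.3),None,fx=5,fy=5,interpolation=2))
a=cv2.imread('pics/t11.png')[135:260,150:320];cv2.imwrite('pics/t11z.png',cv2.resize(cv2.convertScaleAbs(a,alpha=1.3),None,fx=4.5,fy=4.5,interpolation=2))
"
```

```text
t 13.55 pos [ 0.6753 -0.1465 -0.0168] zyaw -91.22 ydir [ 1.e-04  6.e-04 -1.e+00] F [-0.6 -0.1  0.9] op 0.0
```

View pics/s11z.png

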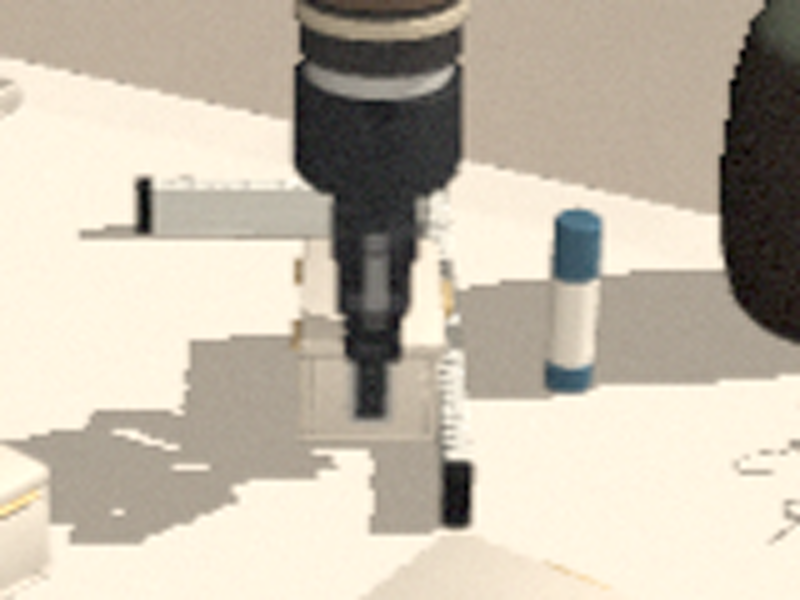

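View pics/t11z.png

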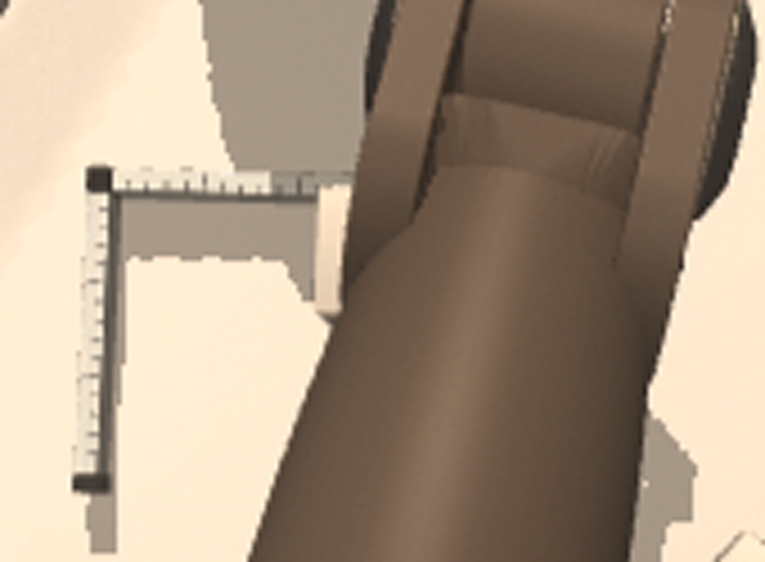

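The box slides parallel along the rail; its far end is now at zoom x≈318. There are about 115 mm left to go.

Emit:
jog_arm(
  deltas=[
    [[0, 0, -4, 0, 0, 0], [0, 0, -6, 0, 0, 0], [0, 0, -7, 0, 0, 0], [0, 0, -7, 0, 0, 0], [0, 0, -7, 0, 0, 0], [0, 0, -7, 0, 0, 0], [0, 0, -7, 0, 0, 0], [0, 0, -7, 0, 0, 0], [0, 0, -7, 0, 0, 0], [0, 0, -7, 0, 0, 0], [0, 0, -7, 0, 0, 0], [0, 0, -4, 0, 0, 0]],
  ],
)

```text
t: 14.85
tool_pos: [0.6769, -0.0695, -0.0169]
eef_rot: [[-1.0, -0.0, -0.021], [0.021, 0.0, -1.0], [0.0, -1.0, -0.0]]
wrist_force: [-0.1, -2.4, -0.9]
opening: -0.001
```

Emit:
jog_arm(
  deltas=[
    [[0, 0, -5, 0, 0, 0], [0, 0, -5, 0, 0, 0], [0, 0, -5, 0, 0, 0], [0, 0, -4, 0, 0, 0], [0, 0, -3, 0, 0, 0], [0, 0, 0, 0, 0, 0]],
  ],
)

```text
t: 15.45
tool_pos: [0.6775, -0.0476, -0.0168]
eef_rot: [[-1.0, 0.0, -0.021], [0.021, 0.001, -1.0], [-0.0, -1.0, -0.001]]
wrist_force: [0.7, 0.0, 0.5]
opening: -0.001
```

```bash
python3 -c "
from h import *; st(); d=grab('side','s12.png');d=grab('top','t12.png')
a=cv2.imread('pics/s12.png')[140:260,240:400];cv2.imwrite('pics/s12z.png',cv2.resize(cv2.convertScaleAbs(a,alpha=1.3),None,fx=5,fy=5,interpolation=2))
a=cv2.imread('pics/t12.png')[135:260,150:320];cv2.imwrite('pics/t12z.png',cv2.resize(cv2.convertScaleAbs(a,alpha=1.3),None,fx=4.5,fy=4.5,interpolation=2))
"
```

```text
t 15.45 pos [ 0.6775 -0.0476 -0.0168] zyaw -91.22 ydir [ 1.e-04  7.e-04 -1.e+00] F [0.7 0.  0.5] op -0.0
```

View pics/s12z.png

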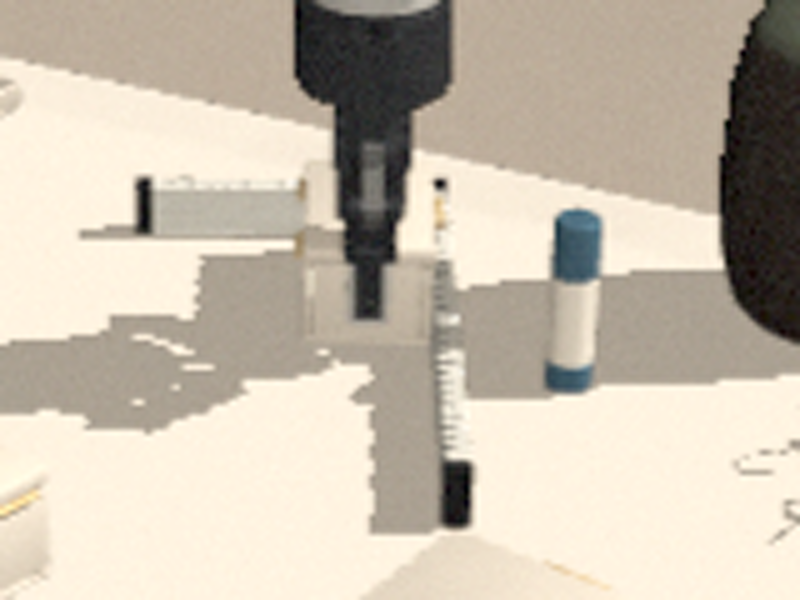

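View pics/t12z.png

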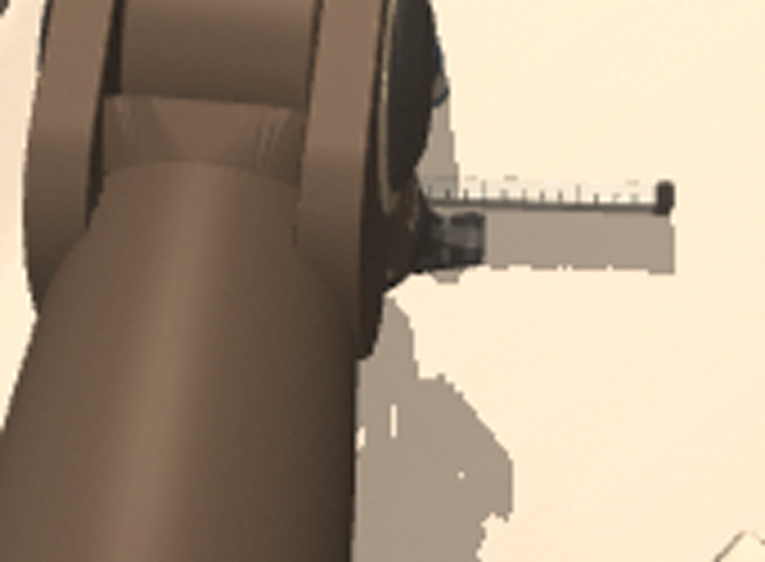

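The box is about 20 mm short of the end, and its front may have drifted slightly off the long rail (near edge at x≈430–435, against the rail at about 440). I'll continue slowly until it touches.

Emit:
jog_arm(
  deltas=[
    [[0, 0, -4, 0, 0, 0], [0, 0, -4, 0, 0, 0], [0, 0, -3, 0, 0, 0], [0, 0, -2, 0, 0, 0], [0, 0, -2, 0, 0, 0], [0, 0, 0, 0, 0, 0]],
  ],
)

```text
t: 16.15
tool_pos: [0.6779, -0.0329, -0.0167]
eef_rot: [[-1.0, 0.0, -0.022], [0.022, 0.0, -1.0], [-0.0, -1.0, -0.0]]
wrist_force: [0.2, -1.8, 0.9]
opening: -0.002
```

Emit:
jog_arm(
  deltas=[
    [[0, 0, -1, 0, 0, 0], [0, 0, -1, 0, 0, 0], [0, 0, 0, 0, 0, 0]],
  ],
)

```text
t: 16.45
tool_pos: [0.6778, -0.0324, -0.0166]
eef_rot: [[-1.0, 0.0, -0.022], [0.022, -0.002, -1.0], [-0.0, -1.0, 0.002]]
wrist_force: [-0.8, -6.5, 2.3]
opening: -0.003
```

Emit:
jog_arm(
  deltas=[
    [[0, 0, -1, 0, 0, 0], [0, 0, -1, 0, 0, 0], [0, 0, 0, 0, 0, 0]],
  ],
)

```text
t: 16.75
tool_pos: [0.6773, -0.0322, -0.0166]
eef_rot: [[-1.0, -0.001, -0.024], [0.024, -0.005, -1.0], [0.001, -1.0, 0.005]]
wrist_force: [-2.0, -11.7, 3.8]
opening: 0.008
```

It has touched the short rail, with the force rising to 12 N. I'll retreat, go over behind the box and re-seat the front against the long rail.

Emit:
jog_arm(
  deltas=[
    [[0, 0, 5, 0, 0, 0], [0, 0, 20, 0, 0, 0], [0, -20, 0, 0, 0, 0], [0, -30, 0, 0, 0, 0], [0, -30, 0, 0, 0, 0], [15, -15, 0, 0, 0, 0], [30, 0, 0, 0, 0, 0], [30, 0, -15, 0, 0, 0], [5, 0, -30, 0, 0, 0], [0, 0, -30, 0, 0, 0], [0, 0, -18, 0, 0, 0], [0, 0, 0, 0, 0, 0]],
  ],
)

```text
t: 17.95
tool_pos: [0.5996, 0.0177, 0.0784]
eef_rot: [[-1.0, -0.0, 0.02], [-0.02, 0.019, -1.0], [-0.0, -1.0, -0.019]]
wrist_force: [0.2, -0.6, 0.6]
opening: 0.002
```

```bash
python3 -c "
from h import *; st(); print(to([.598,.0385,-.010])); d=grab('side','s13.png')
a=cv2.imread('pics/s13.png')[100:250,190:390];cv2.imwrite('pics/s13z.png',cv2.resize(cv2.convertScaleAbs(a,alpha=1.3),None,fx=4,fy=4,interpolation=2))
"
```

```text
t 17.95 pos [0.5996 0.0177 0.0784] zyaw -88.84 ydir [-3.000e-04  1.920e-02 -9.998e-01] F [ 0.2 -0.6  0.6] op 0.0
[  1.1  88.7 -19.1]
```

View pics/s13z.png

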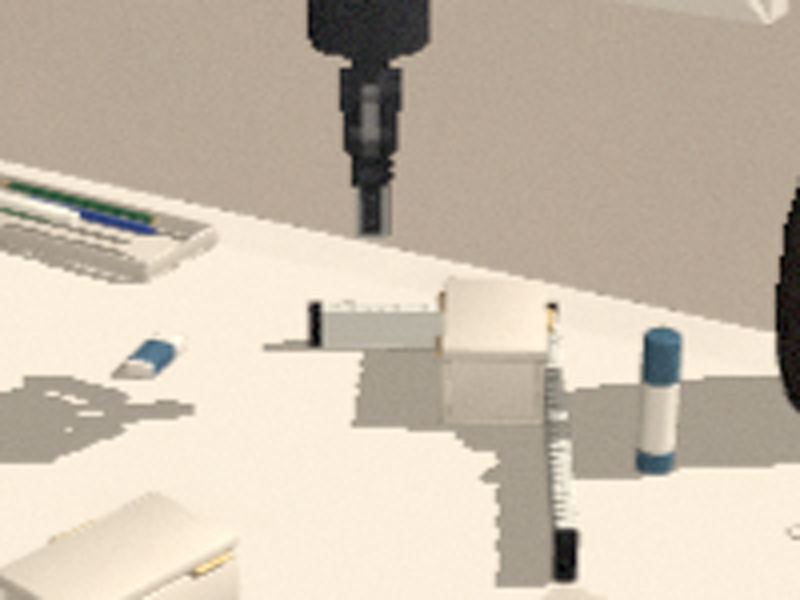

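The box looks seated near the corner. The wrist is at joint 6's limit: yaw is off by 2.4° and the tool is tilted by 1.1°. I'll give the tool a half turn the other way, up here in clear air.

Emit:
jog_arm(
  deltas=[
    [[0, 0, 0, 0, -8.5, 0], [0, 0, 0, 0, -8.5, 0], [0, 0, 0, 0, -8.5, 0], [0, 0, 0, 0, -8.5, 0], [0, 0, 0, 0, -8.5, 0], [0, 0, 0, 0, -8.5, 0], [0, 0, 0, 0, -8.5, 0], [0, 0, 0, 0, -8.5, 0], [0, 0, 0, 0, -8.5, 0], [0, 0, 0, 0, -8.5, 0], [0, 0, 0, 0, -8.5, 0], [0, 0, 0, 0, -8.5, 0]],
  ],
  jaw=0.6,
)

```text
t: 19.2
tool_pos: [0.5994, 0.016, 0.0781]
eef_rot: [[0.231, -0.001, 0.973], [-0.973, 0.019, 0.231], [-0.018, -1.0, 0.003]]
wrist_force: [-0.1, 0.7, 0.7]
opening: 0.397
```

Emit:
jog_arm(
  deltas=[
    [[0, 0, 0, 0, -8.5, 0], [0, 0, 0, 0, -8.5, 0], [0, 0, 0, 0, -8.5, 0], [0, 0, 0, 0, -8.5, 0], [0, 0, 0, 0, -8.5, 0], [0, 0, 0, 0, -8.5, 0], [0, 0, 0, 0, -8.5, 0], [0, 0, 0, 0, -8.5, 0], [0, 0, 0, 0, -7.5, 0], [0, 0, 0, 0, 0, 0]],
  ],
)

```text
t: 20.2
tool_pos: [0.5993, 0.0161, 0.0781]
eef_rot: [[1.0, -0.001, 0.026], [-0.026, 0.019, 1.0], [-0.001, -1.0, 0.019]]
wrist_force: [-0.4, 0.0, 0.5]
opening: 0.403
```

```bash
python3 -c "
from h import *; st(); print(to([.598,.0385,-.010])); print(robot.get_obs()['joint_pos'].round(3)); R=np.array(robot.get_obs()['eef_rot'])
g=np.radians(-1.25);T=np.c_[[np.cos(g),np.sin(g),0],[0,0,-1],[-np.sin(g),np.cos(g),0]]
print(np.linalg.det(T)); print(np.degrees(cv2.Rodrigues(R.T@T)[0]).T)
d=grab('top','t14.png'); a=cv2.imread('pics/t14.png')[135:260,150:320];cv2.imwrite('pics/t14z.png',cv2.resize(cv2.convertScaleAbs(a,alpha=1.3),None,fx=4.5,fy=4.5,interpolation=2))"
```

```text
t 20.2 pos [0.5993 0.0161 0.0781] zyaw 88.54 ydir [-8.000e-04  1.850e-02 -9.998e-01] F [-0.4  0.   0.5] op 0.4
[-1.7 88.5 20.7]
[ 0.017  0.288 -0.089  1.194  0.019  0.042]
1.0
[[-1.06040698 -0.21401329 -0.07319708]]
```

View pics/t14z.png

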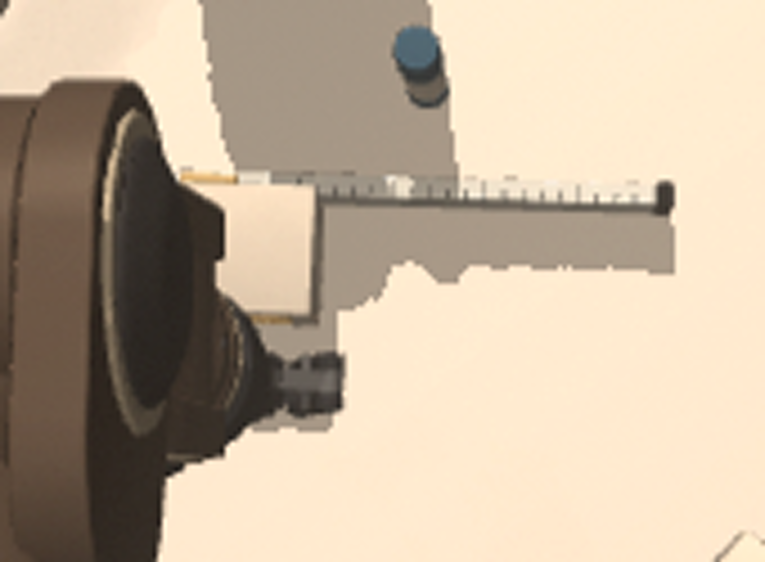

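Emit:
jog_arm(
  deltas=[
    [[0, 0, 10, -1.06, -0.2, 0], [0, 20, 11, 0, 0, 0], [0, 20, 0, 0, 0, 0], [0, 20, 0, 0, 0, 0], [0, 14, 0, 0, 0, 0], [0, 9, 0, 0, 0, 0], [0, 5, 0, 0, 0, 0], [0, 0, 0, 0, 0, 0]],
  ],
)

```text
t: 21.05
tool_pos: [0.5991, 0.0381, -0.0096]
eef_rot: [[1.0, -0.001, 0.022], [-0.022, 0.0, 1.0], [-0.001, -1.0, 0.0]]
wrist_force: [-0.2, -0.4, 0.6]
opening: 0.396
```

Emit:
jog_arm(
  deltas=[
    [[6, 0, 0, 0, 0, 0], [6, 0, 0, 0, 0, 0], [6, 0, 0, 0, 0, 0], [4, 0, 0, 0, 0, 0], [4, 0, 0, 0, 0, 0], [3, 0, 0, 0, 0, 0], [2, 0, 0, 0, 0, 0], [0, 0, 0, 0, 0, 0]],
  ],
)

```text
t: 21.85
tool_pos: [0.6304, 0.0374, -0.0094]
eef_rot: [[1.0, -0.001, 0.021], [-0.021, 0.0, 1.0], [-0.001, -1.0, 0.0]]
wrist_force: [0.8, -0.3, 0.4]
opening: 0.396
```

```bash
python3 -c "
from h import *; st(); print(to([.636,.0385,-.010])); d=grab('side','s15.png')
a=cv2.imread('pics/s15.png')[120:240,220:380];cv2.imwrite('pics/s15z.png',cv2.resize(cv2.convertScaleAbs(a,alpha=1.3),None,fx=5,fy=5,interpolation=2))
"
```

```text
t 21.85 pos [ 0.6304  0.0374 -0.0094] zyaw 88.78 ydir [-1.e-03  3.e-04 -1.e+00] F [ 0.8 -0.3  0.4] op 0.4
[5.6 0.6 1.2]
```

View pics/s15z.png

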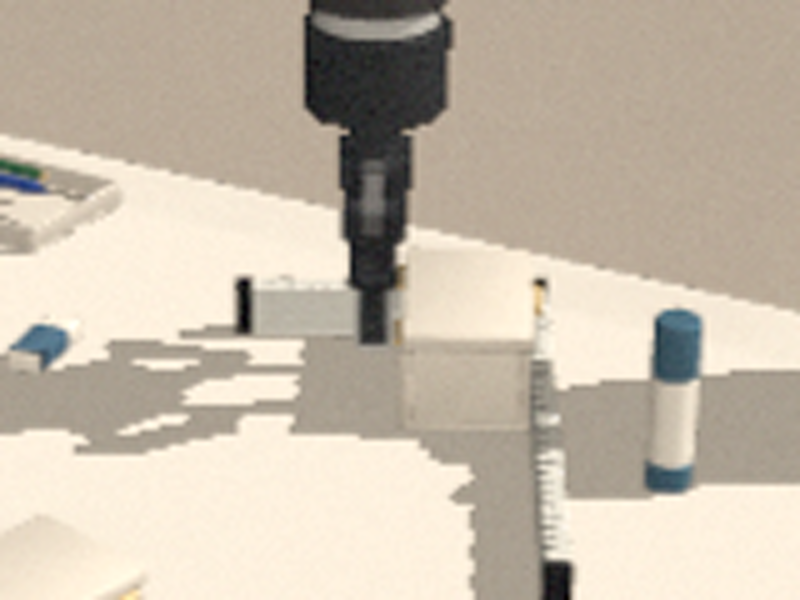

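Emit:
jog_arm(
  deltas=[
    [[1.5, 0, 0, 0, 0, 0], [1.5, 0, 0, 0, 0, 0], [1, 0, 0, 0, 0, 0], [0, 0, 0, 0, 0, 0]],
  ],
)

```text
t: 22.3
tool_pos: [0.6344, 0.0373, -0.0093]
eef_rot: [[1.0, -0.001, 0.021], [-0.021, 0.0, 1.0], [-0.001, -1.0, 0.0]]
wrist_force: [0.0, -0.7, 0.6]
opening: 0.402
```

Emit:
jog_arm(
  deltas=[
    [[1, 0, 0, 0, 0, 0], [1, 0, 0, 0, 0, 0], [0, 0, 0, 0, 0, 0]],
  ],
)

```text
t: 22.6
tool_pos: [0.6351, 0.0369, -0.0094]
eef_rot: [[1.0, -0.003, 0.022], [-0.022, -0.0, 1.0], [-0.003, -1.0, -0.0]]
wrist_force: [-5.8, -1.2, 3.5]
opening: 0.399
```

Emit:
jog_arm(
  deltas=[
    [[1, 0, 0, 0, 0, 0], [1, 0, 0, 0, 0, 0], [0, 0, 0, 0, 0, 0]],
  ],
)

```text
t: 22.9
tool_pos: [0.635, 0.0369, -0.0094]
eef_rot: [[1.0, -0.006, 0.021], [-0.021, -0.0, 1.0], [-0.006, -1.0, -0.0]]
wrist_force: [-11.1, -1.4, 8.1]
opening: 0.398
```

Emit:
jog_arm(
  deltas=[
    [[1, 0, 0, 0, 0, 0], [1, 0, 0, 0, 0, 0], [0, 0, 0, 0, 0, 0]],
  ],
)

```text
t: 23.2
tool_pos: [0.6349, 0.0369, -0.0095]
eef_rot: [[1.0, -0.01, 0.021], [-0.021, -0.0, 1.0], [-0.01, -1.0, -0.0]]
wrist_force: [-18.5, -1.1, 11.6]
opening: 0.399
```

The box is seated at x = 0.635, where I predicted 0.6355, with 18 N. Next comes a final light press on the end, then I clear away and check.

Emit:
jog_arm(
  deltas=[
    [[-6, 0, 0, 0, 0, 0], [-15, 0, 0, 0, 0, 0], [0, -25, 0, 0, 0, 0], [0, -30, 0, 0, 0, 0], [0, -30, -10, 0, 0, 0], [0, -8, -30, 0, 0, 0], [0, 0, -30, 0, 0, 0], [15, 0, -30, 0, 0, 0], [25, 0, -10, 0, 0, 0], [17, 0, 0, 0, 0, 0], [0, 0, 0, 0, 0, 0], [0, 0, 0, 0, 0, 0]],
  ],
  jaw=0.6,
)

```text
t: 24.4
tool_pos: [0.6738, -0.0735, 0.0831]
eef_rot: [[1.0, -0.001, 0.021], [-0.021, 0.0, 1.0], [-0.001, -1.0, 0.0]]
wrist_force: [-0.2, -0.4, 0.8]
opening: 0.4
```

Emit:
jog_arm(
  deltas=[
    [[0, 0, 0, 0, 0, 0], [0, 0, 0, 0, 0, 0], [0, 0, 0, 0, 0, 0]],
  ],
  jaw=1.0,
)

```text
t: 24.7
tool_pos: [0.6735, -0.0733, 0.0839]
eef_rot: [[1.0, -0.001, 0.021], [-0.021, 0.0, 1.0], [-0.001, -1.0, 0.0]]
wrist_force: [0.4, -0.1, 1.0]
opening: -0.001
```

```bash
python3 -c "
from h import *; st(); print(to([.676,-.065,-.016]))
R=np.array(robot.get_obs()['eef_rot'])
g=np.radians(-1.25);T=np.c_[[np.cos(g),np.sin(g),0],[0,0,-1],[-np.sin(g),np.cos(g),0]]
print(np.degrees(cv2.Rodrigues(R.T@T)[0]).T)"
```

```text
t 24.7 pos [ 0.6735 -0.0733  0.0839] zyaw 88.81 ydir [-7.e-04  3.e-04 -1.e+00] F [ 0.4 -0.1  1. ] op -0.0
[ 2.3 99.9  8.3]
[[-0.01650749  0.05800778 -0.03821605]]
```

Emit:
jog_arm(
  deltas=[
    [[2, 20, 0, 0, 0, 0], [0, 25, 0, 0, 0, 0], [0, 22, 0, 0, 0, 0], [0, 16, 0, 0, 0, 0], [0, 10, 0, 0, 0, 0], [0, 6, 0, 0, 0, 0], [0, 0, 6, 0, 0, 0], [0, 0, 8, 0, 0, 0], [0, 0, 8, 0, 0, 0], [0, 0, 8, 0, 0, 0], [0, 0, 5, 0, 0, 0], [0, 0, 0, 0, 0, 0]],
  ],
)

```text
t: 25.9
tool_pos: [0.6768, -0.0375, -0.0151]
eef_rot: [[1.0, -0.0, 0.02], [-0.02, 0.0, 1.0], [-0.001, -1.0, 0.0]]
wrist_force: [0.3, 0.6, -0.1]
opening: -0.001
```

Emit:
jog_arm(
  deltas=[
    [[0, 0, 2, 0, 0, 0], [0, 0, 2, 0, 0, 0], [0, 0, 1, 0, 0, 0], [0, 0, 0, 0, 0, 0]],
  ],
)

```text
t: 26.3
tool_pos: [0.6767, -0.0337, -0.0154]
eef_rot: [[1.0, -0.001, 0.021], [-0.021, 0.0, 1.0], [-0.001, -1.0, 0.0]]
wrist_force: [-0.5, 0.6, -0.9]
opening: -0.0
```

Emit:
jog_arm(
  deltas=[
    [[0, 0, 1, 0, 0, 0], [0, 0, 1, 0, 0, 0], [0, 0, 0, 0, 0, 0]],
  ],
)

```text
t: 26.6
tool_pos: [0.6767, -0.0324, -0.0154]
eef_rot: [[1.0, -0.001, 0.022], [-0.022, -0.001, 1.0], [-0.001, -1.0, -0.001]]
wrist_force: [-0.7, -4.0, -0.6]
opening: 0.0
```

Emit:
jog_arm(
  deltas=[
    [[0, 0, 1, 0, 0, 0], [0, 0, 1, 0, 0, 0], [0, 0, 0, 0, 0, 0]],
  ],
)

```text
t: 26.9
tool_pos: [0.6761, -0.0322, -0.0154]
eef_rot: [[1.0, -0.002, 0.023], [-0.023, -0.004, 1.0], [-0.002, -1.0, -0.004]]
wrist_force: [-2.3, -9.1, 0.7]
opening: -0.001
```

Emit:
jog_arm(
  deltas=[
    [[0, 0, 1, 0, 0, 0], [0, 0, 1, 0, 0, 0], [0, 0, 0, 0, 0, 0]],
  ],
)

```text
t: 27.2
tool_pos: [0.6757, -0.032, -0.0152]
eef_rot: [[1.0, -0.003, 0.024], [-0.024, -0.007, 1.0], [-0.003, -1.0, -0.007]]
wrist_force: [-4.3, -14.9, 2.8]
opening: 0.002
```

Emit:
jog_arm(
  deltas=[
    [[0, 0, -6, 0, 0, 0], [0, 0, -20, 0, 0, 0], [0, -20, -15, 0, 0, 0], [0, -30, 0, 0, 0, 0], [0, -30, 0, 0, 0, 0], [0, -35, 0, 0, 0, 0], [0, -20, -30, 0, 0, 0], [-10, 0, -40, 0, 0, 0], [-20, 0, -35, 0, 0, 0], [-30, 0, -30, 0, 0, 0], [-30, 0, -30, 0, 0, 0], [-30, 0, -30, 0, 0, 0]],
  ],
)

```text
t: 28.4
tool_pos: [0.5507, -0.2627, 0.1196]
eef_rot: [[1.0, -0.0, 0.021], [-0.021, 0.001, 1.0], [-0.0, -1.0, 0.001]]
wrist_force: [0.5, -0.8, 0.7]
opening: -0.002
```

Emit:
jog_arm(
  deltas=[
    [[-30, 0, -30, 0, 0, 0], [-30, 0, -30, 0, 0, 0], [-30, 0, -30, 0, 0, 0], [-30, 0, -30, 0, 0, 0], [0, 0, 0, 0, 0, 0]],
  ],
)

```text
t: 28.9
tool_pos: [0.4261, -0.3818, 0.12]
eef_rot: [[1.0, -0.001, 0.027], [-0.027, -0.0, 1.0], [-0.001, -1.0, -0.0]]
wrist_force: [1.4, 0.7, 0.1]
opening: 0.0
```

```bash
python3 -c "
from h import *; st(); d=grab('side','s20.png');d=grab('top','t20.png')
a=cv2.imread('pics/s20.png')[120:240,220:380];cv2.imwrite('pics/s20z.png',cv2.resize(cv2.convertScaleAbs(a,alpha=1.3),None,fx=5,fy=5,interpolation=2))
a=cv2.imread('pics/t20.png')[150:250,140:260];cv2.imwrite('pics/t20z.png',cv2.resize(cv2.convertScaleAbs(a,alpha=1.2),None,fx=6,fy=6,interpolation=2))
"
```

```text
t 28.9 pos [ 0.4261 -0.3818  0.12  ] zyaw 88.46 ydir [-1.1e-03 -4.0e-04 -1.0e+00] F [1.4 0.7 0.1] op 0.0
```

View pics/s20z.png

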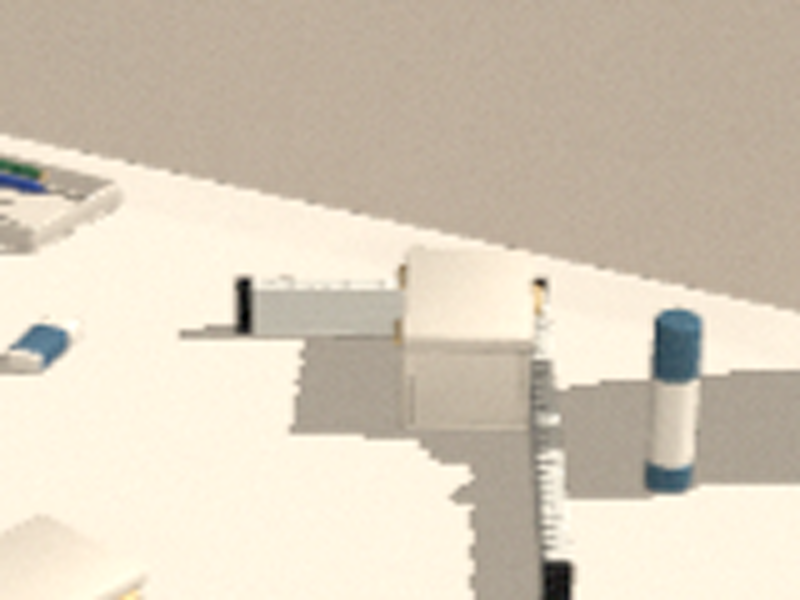

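View pics/t20z.png

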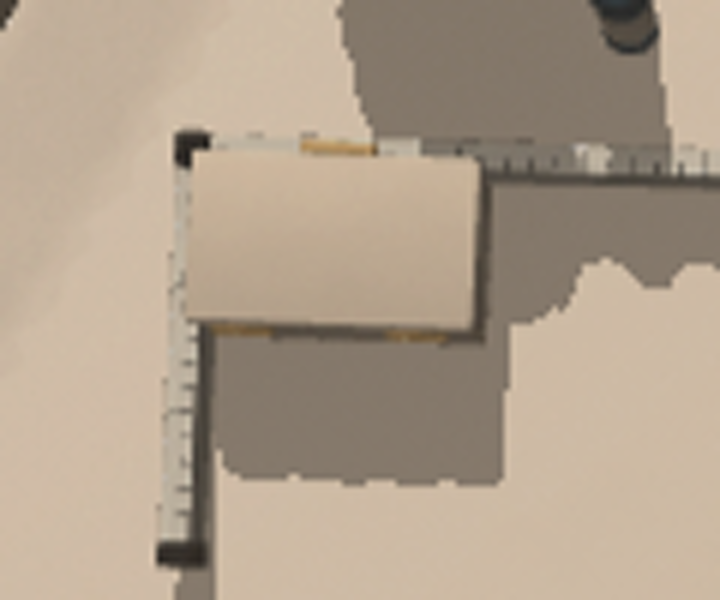

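View pics/t20.png

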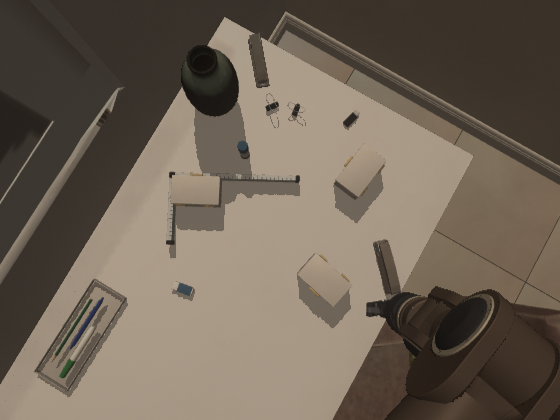

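The box sits in the corner: lid corners at zoom (192,152), (478,160), (472,331) and (187,320), with the brass lip over the long rail. Checking the numbers against the gauge.

Run:
```python
from h import *
import pickle
d=pickle.load(open('top0.pkl','rb'))
f=lambda X,Y,z: ray(d,140+(X+.5)/6-.5,150+(Y+.5)/6-.5,z)[:2]
P=dict(fl=f(192,152,.055),fr=f(479,160,.055),br=f(473,331,.055),bl=f(187,320,.055),lip=f(339,142,.05))
C=np.array([.7116,.0929])
for deg in (-1.0,-1.5):
    g=np.radians(deg);R=np.array([[np.cos(g),-np.sin(g)],[np.sin(g),np.cos(g)]])
    print(deg,{k:np.round(1000*R.T@(v-C),1).tolist() for k,v in P.items()},'ctr',1000*R.T@(sum(P[k] for k in('fl','fr','br','bl'))/4-C))
a=lambda p,q: np.degrees(np.arctan2(*(P[p]-P[q])[::-1]))
print('angles',a('fl','fr'),a('bl','br'),a('fl','bl'),a('fr','br'))
# other things moved?
A=cv2.imread('pics/top0.png').astype(int);B=cv2.imread('pics/t20.png').astype(int)
for n,(u,v) in dict(glue=(243,148),eraser=(184,289),stapler=(387,267),dec1=(325,280),dec2=(360,170)).items():
    D=np.abs(A-B)[v-12:v+12,u-12:u+12].mean(); print(n,round(D,1))
```

```text
-1.0 {'fl': [1.0, -0.2], 'fr': [0.5, -112.1], 'br': [-66.7, -112.0], 'bl': [-64.9, -1.1], 'lip': [7.2, -56.4]} ctr [-32.50718733 -56.33859024]
-1.5 {'fl': [1.0, -0.2], 'fr': [1.5, -112.1], 'br': [-65.7, -112.5], 'bl': [-64.9, -1.6], 'lip': [7.7, -56.3]} ctr [-32.01430884 -56.62012016]
angles 88.74895218185371 88.08227513999864 -0.2928880613510843 -1.1185930443653598
glue 2.2
eraser 2.4
stapler 1.6
dec1 2.7
dec2 2.8
```

```bash
python3 -c "
from h import *; st(); print(job.finish_job())"
```

```text
t 29.0 pos [ 0.4287 -0.3795  0.1199] zyaw 88.64 ydir [-1.e-04  6.e-04 -1.e+00] F [ 1.3 -0.3 -1. ] op 0.0
the job is handed in; nothing more can be done
None
```

The box is in the gauge corner and the job is handed in at t ≈ 29 s. I pushed the box only with the fingers: first against the long rail, then along it to the short rail, then a final press on each side. It stayed flat and was never gripped or lifted.

**Contact:** The final presses stopped dead against both rails, at about 18 N toward the long rail and 15 N toward the short one.

**Position:** From the last top view the box centre is at (-32.3, -56.4) mm in the gauge frame; the target is (-32, -55). The lip overhangs the long rail by about 7.5 mm and the box's front is aligned with it to within about 0.5°. The 1.4 mm difference in y is about what the camera can resolve. An edge comparison in the same picture, corrected for height, agrees with the end being flush.

**Other things:** The glue stick, eraser, stapler and the two other boxes look unchanged in before-and-after pictures. The hand ended clear of everything.

**What disagreed:** The fingertips appeared about 25–40 mm higher in the images than the reported TCP. My first push therefore passed over the lid without moving the box, with at most about 2 N on the tool. After that I set the finger height from the pictures and shadows. Joint 6 also reached its limit once, in free air, and I corrected that with a half turn of the tool.

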